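# Set both bread warmers to the middle click

## Task

Set both bread warmers to their middle setting for opening time: with a fingertip, stroke the rim of each one's knurled thumbwheel click by click until its white line rests at the very top, in line with the two white ticks beside the wheel. Nothing needs to be picked up: leave the buns, jar, shaker and mug where they stand.

Things in the scene. Friction and masses are not known exactly. Their poses are not given: they have to be found in the camera images.
- warmer_a: bread warmer, fixed, one of two alike: low metal box 310 mm long (x), 190 mm wide (y), flat top 70 mm above the counter; either may stand left. Origin: centre of the underside. x points level from the wheel end, nearest the robot, to the far end; y is along the wheel's axle; z up. Its hot plate behind the wheel holds two loose buns between rails 86 mm above the counter, 85 mm either side of the middle.
- wheel_a_top (a point): highest point of warmer a's thumbwheel, mid-width, 86 mm above the counter (does not turn). The wheel: dark-grey knurled disc on edge, radius 40 mm, 32 mm wide, axle level along the warmer's y, 40 mm below this point; its top 16 mm stand out of the warmer. It does not sink: a fingertip pressed on it from above with some 5 N and moved level along the warmer's x takes the rim along.
- tick_a (a point): white tick on the steel cheek on the +y side of warmer a's wheel, level with the wheel's highest point along x, 10 mm lower and 23 mm to the side; a like tick is on the other side. The cheeks are 50 mm long, 8 mm wide, 6 mm high.
- wheel_a (a joint): angle of warmer a's wheel, rad. 0: the white line across its rim is at the top, between the ticks. Positive: line moved from the top towards the warmer's +x (the buns); negative: towards the robot. Clicks rest every 0.419 rad (16.8 mm of rim) and pull it in when let go; about 1.2 N at the rim passes one; stops at 1.35 either way. Starts 1 or 2 clicks from 0, the two wheels on opposite sides.
- warmer_b: bread warmer, fixed, one of two alike: low metal box 310 mm long (x), 190 mm wide (y), flat top 70 mm above the counter; either may stand left. Origin: centre of the underside. x points level from the wheel end, nearest the robot, to the far end; y is along the wheel's axle; z up. Its hot plate behind the wheel holds two loose buns between rails 86 mm above the counter, 85 mm either side of the middle.
- wheel_b_top (a point): highest point of warmer b's thumbwheel, mid-width, 86 mm above the counter (does not turn). The wheel: dark-grey knurled disc on edge, radius 40 mm, 32 mm wide, axle level along the warmer's y, 40 mm below this point; its top 16 mm stand out of the warmer. It does not sink: a fingertip pressed on it from above with some 5 N and moved level along the warmer's x takes the rim along.
- tick_b (a point): white tick on the steel cheek on the +y side of warmer b's wheel, level with the wheel's highest point along x, 10 mm lower and 23 mm to the side; a like tick is on the other side. The cheeks are 50 mm long, 8 mm wide, 6 mm high.
- wheel_b (a joint): angle of warmer b's wheel, rad. 0: the white line across its rim is at the top, between the ticks. Positive: line moved from the top towards the warmer's +x (the buns); negative: towards the robot. Clicks rest every 0.419 rad (16.8 mm of rim) and pull it in when let go; about 1.2 N at the rim passes one; stops at 1.35 either way. Starts 1 or 2 clicks from 0, the two wheels on opposite sides.
- bun_a0_center (a point): loose round golden bun, 72 mm across, 43 mm high, standing on the hot plate of warmer a behind its wheel; the point is its centre. Leave it alone.
- bun_a1_center (a point): loose round golden bun, 72 mm across, 43 mm high, standing on the hot plate of warmer a behind its wheel; the point is its centre. Leave it alone.
- bun_b0_center (a point): loose round golden bun, 72 mm across, 43 mm high, standing on the hot plate of warmer b behind its wheel; the point is its centre. Leave it alone.
- bun_b1_center (a point): loose round golden bun, 72 mm across, 43 mm high, standing on the hot plate of warmer b behind its wheel; the point is its centre. Leave it alone.
- jar_center (a point): loose amber jam jar with brass lid, 62 mm across, 85 mm high; the point is its centre. Leave it alone.
- shaker_center (a point): loose steel flour shaker, 54 mm across, 96 mm high; the point is its centre. Leave it alone.
- mug_center (a point): loose white mug, 76 mm across, 85 mm high; the point is its centre. Leave it alone.

How it is judged:
By the outcome, as a careful person would: the job done as asked, in the order asked, and still so for the second after the job is handed in, with the robot touching nothing.
It also fails if it takes over 48 s, if anything falls off the work surface, if the arm or the gripper's body presses on something with over 40 N, if the wrist force passes 120 N, or if a joint passes its speed limit or range.

## Robot

A 7-joint arm with a two-finger parallel gripper is mounted at the origin on the work surface. World frame = base frame: x ahead of the robot, y to its left, z up, the work surface at z = 0. Lengths are in m, angles in rad, forces in N, time in s.
With the tool pointing down it reaches from about 0.35 to 0.9 m from the base axis. Payload 8.1 kg.
Tool frame: the origin (TCP) lies midway between the tips of the shut fingers; the grasp point (between the pads) lies 19 mm behind it; z points along the fingers, y is the line along which they close (so a half turn about z gives the same grasp; the last joint's range is limited). The gripper opens to 92 mm and grips with 3 to 60 N. Pads are 19 mm wide; open, the fingers measure 130 mm over their backs; the gripper's body (75 mm by 190 mm) begins 47 mm behind the grasp point.
Start: joints at [-1.25, 0.434, 0.025, 1.573, -0.012, 1.134, -0.075], TCP at [0.257, 0.57, 0.2] pointing down, gripper open.
Joint ranges: [-2.62, 2.62], [-0.44, 2.09], [-1.27, 1.32], [0.08, 2.57], [-1.32, 4.46], [0.12, 2], [-2.74, 2.74]. Speed limits (rad/s): [2.22, 2.22, 3.01, 3.01, 3.14, 3.14, 3.14].

## Interface

Orientations are given as a rotation vector (axis times angle).
In Python, from cell import readout, get_image, calibration, ticket gives the robot as it stands. The module is installed in compiled form; this text tells all that it offers.
- The arm moves only by the tool move_arm, never from a script. Its argument "series" is a list of rows, each a list of 6 numbers: the shift along the world's x, y, z as a fraction of full scale, then the turn, a rotation vector about the world's x, y, z as a fraction of full scale. A call has 1 to 5 rows; each row is the pose to reach, as a shift and turn from the pose commanded when the call began; what a row does not reach only later rows make up. Full scale, the value 1, is 0.75 m for a shift and 60 degrees for a turn. A row lasts 1/10 s, in which the tool goes at most 50 mm and 8.59 degrees, less where a joint would pass 70% of its speed; a pose out of reach is approached as far as the arm can. A call with a number of a shift or a turn outside -1 to 1 is refused whole. A call with a gripper value outside its range is refused whole. "claw" is the opening, from -1 (shut) to 1 (fully open), so that 0 is half open, set as the call begins (left out, the last holds). The fingers move at their own pace and stop on an object; "squeeze" is the grip in N (left out, the last holds). Time passes only in rows, so rows that repeat a pose let the fingers close. It gives the time, the measured TCP pose, the force, the opening and the grip force at its end, in the units of the state.
- readout.observe(): the state, without advancing time (a new reading comes with each control period).
- get_image(name): name is "scene" or "top"; returns (picture, depth): 400x640x3 uint8, red, green, blue; 400x640 float32, m along the optical axis (not along the pixel's ray), 0 where there is no reading.
- calibration(name): a dict with "fx", "fy", "cx", "cy" (pixels), "view" (4x4, takes a point from world to camera coordinates). Camera axes: x right, y down, z forward; pixel columns grow to the right and rows downward; lengths in m; the calibration is good to about 2 mm. A picture is of the moment at which its call begins. calibration takes no time and is no camera call.
- ticket.sign_off(): hands the job in; it is judged then, once.
The state is a dict: "clock": time; "joints": joint angles; "dq": joint speeds; "joint_efforts": joint torques, N m; "position": TCP position; "ee_rot": TCP orientation; "force": force on the tool from outside, world axes, zero at the start; "ft_torque": the same for the moment, N m; "width": opening from 0.0 (shut) to 1.0 (fully open); "gripper_force": force on a finger pad.
Only numpy, scipy, OpenCV 4.12 (cv2) and the standard library are available. Lean on these libraries where they do the work, as an engineer would, in place of code of your own. Each camera call takes 0.05 s, during which the arm holds its last target. There are 200 camera calls.

## Working session

There is one attempt and no reset: what is moved stays moved. The work goes in short steps, Python scripts to look and compute and a tool call to move; the robot and the scene stay as the last step left them, time stands still between calls to the robot, and variables do not carry over. Pictures are saved under pics/ and viewed, at most 10 in all, crops included, and the job is handed in when it is done.

Besides the shell and the picture viewer there is one more tool, called after ">>>" as name(argument=value, ...) on one line, values as JSON. move_arm: Moves the arm, as the interface text tells. Shift numbers are shares of 0.75 m and turn numbers shares of 60 degrees, none past 1 either way. Its arguments: {"type":"object","properties":{"series":{"type":"array"},"claw":{"type":"number"},"squeeze":{"type":"number"}},"required":["series"]}

```bash
mkdir -p pics; cat > h.py <<'E'
import numpy as np, cv2
from cell import readout, get_image, calibration, ticket
def ray_plane(name,u,v,z):
    c=calibration(name); V=np.array(c["view"]); R=V[:3,:3]; t=V[:3,3]
    o=-R.T@t; d=R.T@np.array([(u-c["cx"])/c["fx"],(v-c["cy"])/c["fy"],1.])
    return o+d*(z-o[2])/d[2]
def proj(name,p):
    c=calibration(name); V=np.array(c["view"]); q=V[:3,:3]@np.array(p)+V[:3,3]
    return np.array([c["fx"]*q[0]/q[2]+c["cx"],c["fy"]*q[1]/q[2]+c["cy"]])
def save(n,img): cv2.imwrite(f"pics/{n}.png",cv2.cvtColor(img,cv2.COLOR_RGB2BGR))
E
python3 - <<'E'
from h import *
for n in("top","scene"):
    im,d=get_image(n); save(n+"0",im); np.savez(n+"0.npz",im=im,d=d); c=calibration(n); print(n,c["fx"],np.round(c["view"],3).tolist())
print(readout.observe())
E
```

```text
top 411.3626206673461 [[0.014, -1.0, 0.008, -0.017], [-0.99, -0.014, -0.138, 0.541], [0.138, -0.006, -0.99, 1.162], [0.0, 0.0, 0.0, 1.0]]
scene 370.37427529170026 [[0.83, 0.558, 0.0, -0.442], [0.447, -0.664, -0.599, -0.207], [-0.335, 0.497, -0.8, 1.255], [0.0, 0.0, 0.0, 1.0]]
{'clock': 0.1, 'joints': array([-1.24959933,  0.43518151,  0.02497178,  1.57398758, -0.01161545,
        1.134022  , -0.07512872]), 'dq': array([-0.00083012, -0.00236127,  0.00216907, -0.00185198, -0.00031561,
       -0.00170059, -0.00041347]), 'joint_efforts': array([ 2.91128839e-03, -6.69127464e+01,  9.87782814e-01, -3.15146899e+01,
       -6.05367729e-02,  3.73445707e-02,  3.90938465e-05]), 'position': array([0.25685595, 0.56923408, 0.19961311]), 'ee_rot': array([-6.60846057e-01, -3.07110582e+00,  2.26320533e-03]), 'force': array([ 0.53745522,  0.30088791, -0.07160703]), 'ft_torque': array([ 0.00768107, -0.03016098,  0.03314443]), 'gripper_force': 0.0, 'width': 1.0047440854507326}
```

View pics/top0.png

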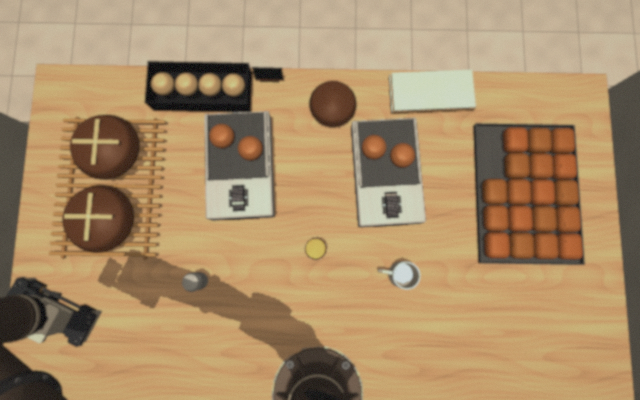

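View pics/scene0.png

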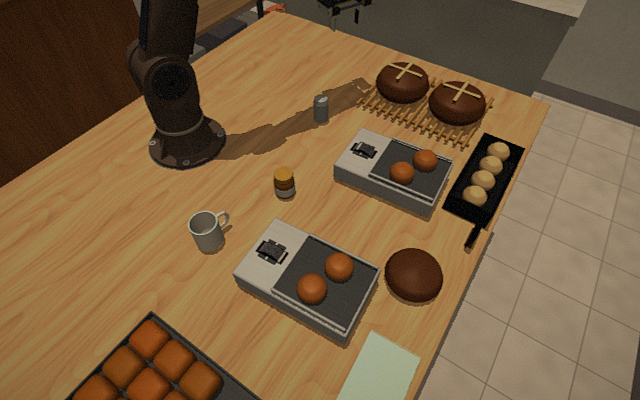

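Top view: the wheels are at about (238,198) and (391,204), the jar at (316,248), the shaker at (195,282) and the mug at (404,274). Next I'll zoom in on the wheels.

```bash
python3 - <<'E'
from h import *
T=np.load("top0.npz")["im"]; S=np.load("scene0.npz")["im"]
def crop(im,u,v,r=22,s=390): return cv2.resize(im[v-r:v+r,u-r:u+r],(s,290),interpolation=cv2.INTER_CUBIC)
m=np.vstack([np.hstack([crop(T,238,198),crop(T,391,204)]),np.hstack([crop(S,364,150),crop(S,271,250)])])
save("zoom0",m)
# top faces of the warmers: light plate+dark plate; light wheel-end region
hsv=cv2.cvtColor(T,cv2.COLOR_RGB2HSV)
for (u0,u1,v0,v1) in((200,280,105,225),(345,430,112,232)):
    h=hsv[v0:v1,u0:u1]; wood=((h[...,1]>70)&(h[...,2]>110)).astype(np.uint8)
    mk=(1-wood)*255; cs,_=cv2.findContours(mk,cv2.RETR_EXTERNAL,cv2.CHAIN_APPROX_NONE)
    c=max(cs,key=cv2.contourArea); b=cv2.boxPoints(cv2.minAreaRect(c))+[u0,v0]
    print(cv2.contourArea(c),[np.round(x,1).tolist()+np.round(ray_plane("top",*x,0.07)[:2],3).tolist() for x in b])
    # wheel: dark pixels
    uc,vc=(238,198) if u0==200 else (391,204)
    g=T[vc-20:vc+20,uc-16:uc+16].astype(int).max(2); k=(g<90).astype(np.uint8)
    M=cv2.moments(k,True); u,v=M["m10"]/M["m00"]+uc-16,M["m01"]/M["m00"]+vc-20
    r=cv2.minAreaRect(cv2.findNonZero(k)); print("wheel",u,v,ray_plane("top",u,v,0.082),r)
E
```

```text
7315.0 [[199.7, 105.0, 0.815, 0.356], [269.5, 101.1, 0.83, 0.152], [276.1, 216.6, 0.49, 0.123], [206.2, 220.5, 0.476, 0.319]]
wheel 239.07614213197968 195.93401015228426 [0.5458113  0.22697341 0.082     ] ((16.0, 19.5), (23.0, 16.0), 90.0)
6843.5 [[350.4, 120.9, 0.773, -0.085], [417.5, 115.9, 0.792, -0.282], [425.5, 222.4, 0.48, -0.299], [358.3, 227.5, 0.463, -0.109]]
wheel 390.94354838709677 205.59274193548387 [ 0.52466621 -0.19950928  0.082     ] ((14.25, 14.75), (36.99864959716797, 17.70875358581543), 71.56504821777344)
```

View pics/zoom0.png

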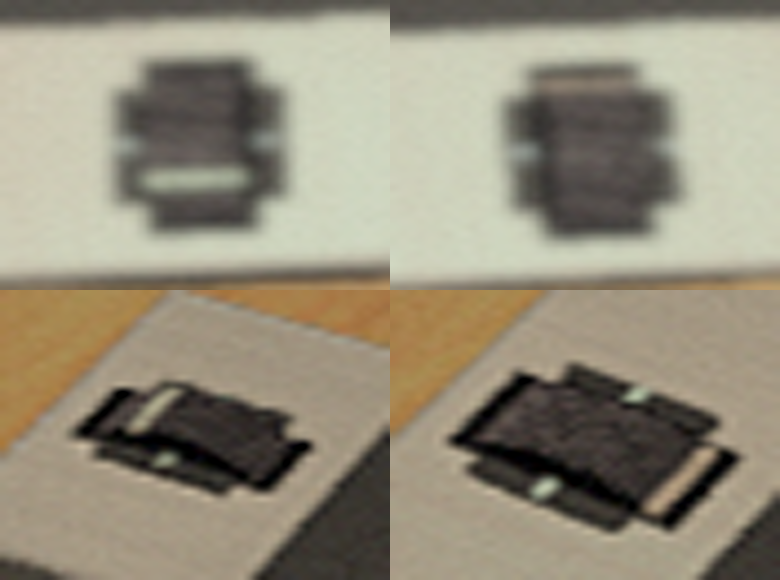

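The left wheel's line is about 5 px (14 mm) towards the robot from its ticks, so it is at −1 click. The right wheel's line is about 10 px (28 mm) towards the buns, so it is at +2. Next I need accurate wheel tops from the ticks and the yaw from the plate edges.

```bash
cat >> h.py <<'E'
from scipy.spatial.transform import Rotation as Ro
E
python3 - <<'E'
from h import *
T=np.load("top0.npz")["im"]; S=np.load("scene0.npz")["im"]
def c2p(x,y,u,v,r=22): return u-r+x*44/390-.5+.0, v-r+y*44/290-.5
for nm,tk,sc,ed in(("L",[c2p(128,146,238,198),c2p(263,143,238,198)],[c2p(166,460-290,364,150)],[(208,217.5),(272,215.5)]),
             ("R",[c2p(525-390,153,391,204),c2p(658-390,152,391,204)],[c2p(637-390,394-290,271,250),c2p(544-390,488-290,271,250)],[(359,225.5),(423,221.5)])):
    P=[ray_plane("top",*t,.076) for t in tk]; print(nm,"top",np.round(P,4).tolist(),"mid",np.round(np.mean(P,0),4))
    print("scene",[np.round(ray_plane("scene",*t,.076),4).tolist() for t in sc])
    # yaw from dark plate / white plate boundary
    g=cv2.cvtColor(T,cv2.COLOR_RGB2GRAY).astype(float)
    us=np.arange(tk[0][0]-14,tk[1][0]+14).astype(int); v0=int(tk[0][1])
    pts=[]
    for u in us:
        col=np.diff(g[v0-32:v0-12,u]); pts.append((u,v0-32+np.argmax(col)+.5))
    l=cv2.fitLine(np.float32(pts),cv2.DIST_HUBER,0,.01,.01).ravel()
    a=ray_plane("top",l[2]-25*l[0],l[3]-25*l[1],.07);b=ray_plane("top",l[2]+25*l[0],l[3]+25*l[1],.07)
    d=a-b; print("yaw deg",np.degrees(np.arctan2(-d[0],d[1])))
s=readout.observe(); print(s["position"],Ro.from_rotvec(s["ee_rot"]).as_matrix().round(3).tolist())
E
```

```text
L top [[0.5414, 0.2537, 0.076], [0.5434, 0.2109, 0.076]] mid [0.5424 0.2323 0.076 ]
scene [[0.5448, 0.2095, 0.076]]
yaw deg 3.6732379542215963
R top [[0.5277, -0.1802, 0.076], [0.5287, -0.2226, 0.076]] mid [ 0.5282 -0.2014  0.076 ]
scene [[0.5275, -0.1795, 0.076], [0.5309, -0.2257, 0.076]]
yaw deg 3.9484608911643813
[0.25685595 0.56923408 0.19961311] [[-0.911, 0.411, -0.0], [0.411, 0.911, -0.001], [-0.0, -0.001, -1.0]]
```

>>> move_arm(series=[[0.371,-0.452,-0.03,0,0,-1],[0.371,-0.452,-0.03,0,0,-1],[0.371,-0.452,-0.03,0,0,-1],[0.371,-0.452,-0.03,0,0,-1],[0.371,-0.452,-0.03,0,0,-1]], claw=-1, squeeze=20)

```text
clock: 0.6
position: [0.4162, 0.3749, 0.1873]
ee_rot: [-1.748, -2.61, 0.0]
force: [0.5, 0.6, 0.3]
width: 0.614
gripper_force: 0.0
```

>>> move_arm(series=[[0.159,-0.192,-0.05,0,0,-0.29],[0.159,-0.192,-0.05,0,0,-0.29],[0.159,-0.192,-0.05,0,0,-0.29],[0.159,-0.192,-0.05,0,0,-0.29],[0.159,-0.192,-0.05,0,0,-0.29]])

```text
clock: 1.1
position: [0.5377, 0.2255, 0.149]
ee_rot: [2.124, 2.311, -0.004]
force: [0.3, -0.4, -0.2]
width: 0.179
gripper_force: 0.0
```

```bash
python3 - <<'E'
from h import *
s=readout.observe(); R=Ro.from_rotvec(s["ee_rot"]).as_matrix(); print(s["position"],s["force"],R.round(3).tolist(),s["width"])
E
```

```text
[0.53774445 0.22553511 0.14898454] [ 0.25076821 -0.40884728 -0.19690388] [[-0.084, 0.996, 0.001], [0.996, 0.084, -0.004], [-0.004, 0.0, -1.0]] 0.17860236748574612
```

>>> move_arm(series=[[-0.004,0.008,-0.035,0,0,0],[-0.004,0.008,-0.06,0,0,0],[-0.004,0.008,-0.073,0,0,0],[-0.004,0.008,-0.073,0,0,0]])

```text
clock: 1.5
position: [0.5306, 0.2385, 0.094]
ee_rot: [-2.115, -2.322, 0.004]
force: [-0.3, -0.1, -0.7]
width: 0.006
gripper_force: 0.0
```

>>> move_arm(series=[[0.006,-0.01,0,0,0,0],[0.006,-0.01,-0.003,0,0,0],[0.006,-0.01,-0.007,0,0,0],[0.006,-0.01,-0.007,0,0,0]])

```text
clock: 1.9
position: [0.5362, 0.2313, 0.0901]
ee_rot: [-2.116, -2.322, -0.0]
force: [0.2, 0.5, 0.8]
width: 0.007
gripper_force: 0.0
```

Position is good. Now I'll creep down until I feel contact.

>>> move_arm(series=[[0,0,-0.002,0,0,0],[0,0,-0.004,0,0,0],[0,0,-0.005,0,0,0],[0,0,-0.005,0,0,0]])

```text
clock: 2.3
position: [0.5361, 0.2312, 0.0861]
ee_rot: [-2.115, -2.323, 0.0]
force: [0.5, 0.7, -1.4]
width: 0.003
gripper_force: 0.0
```

>>> move_arm(series=[[0,0,-0.001,0,0,0],[0,0,-0.002,0,0,0],[0,0,-0.002,0,0,0]])

```text
clock: 2.6
position: [0.5361, 0.2312, 0.0847]
ee_rot: [-2.116, -2.323, 0.0]
force: [0.6, -0.4, -0.6]
width: 0.003
gripper_force: 0.0
```

>>> move_arm(series=[[0,0,-0.001,0,0,0],[0,0,-0.002,0,0,0],[0,0,-0.002,0,0,0]])

```text
clock: 2.9
position: [0.5361, 0.2312, 0.0832]
ee_rot: [-2.116, -2.323, 0.0]
force: [-0.1, -0.9, 0.2]
width: 0.006
gripper_force: 0.0
```

```bash
python3 - <<'E'
from h import *
S,_=get_image("scene");T,_=get_image("top"); print(readout.observe()["force"],proj("scene",readout.observe()["position"]))
save("v1",np.hstack([cv2.resize(S[110:190,320:400],(400,400),interpolation=cv2.INTER_CUBIC),cv2.resize(T[160:240,200:280],(400,400),interpolation=cv2.INTER_CUBIC)]))
E
```

```text
[ 0.36880843 -0.01862439 -0.38988793] [361.55502195 146.18166002]
```

View pics/v1.png

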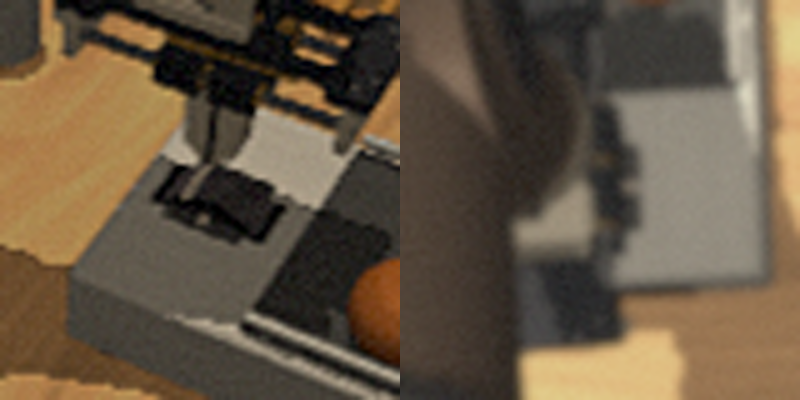

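The crop shows the shut, tapered fingertip at about scene (361,144), right over the wheel on the robot side of its middle and next to the white line. I'll keep lowering.

>>> move_arm(series=[[0,0,-0.001,0,0,0],[0,0,-0.002,0,0,0],[0,0,-0.002,0,0,0]])

```text
clock: 3.3
position: [0.5361, 0.2312, 0.0817]
ee_rot: [-2.116, -2.323, 0.0]
force: [0.5, 0.3, 0.1]
width: 0.006
gripper_force: 0.0
```

>>> move_arm(series=[[0,0,-0.001,0,0,0],[0,0,-0.002,0,0,0],[0,0,-0.002,0,0,0]])

```text
clock: 3.6
position: [0.5361, 0.2312, 0.0801]
ee_rot: [-2.115, -2.323, 0.0]
force: [0.3, 0.6, -0.0]
width: 0.004
gripper_force: 0.0
```

```bash
python3 - <<'E'
from h import *
S,d=get_image("scene"); s=readout.observe(); p=s["position"]; print(s["force"],p,proj("scene",p),proj("scene",[.543,.232,.086]))
m=cv2.resize(S[120:170,335:395],(780,580),interpolation=cv2.INTER_CUBIC)
m=cv2.convertScaleAbs(m,alpha=1.8,beta=10); save("v2",m)
E
```

```text
[-0.07364645 -0.38782311 -0.67280905] [0.53614827 0.23120291 0.08018656] [361.45195271 146.90730446] [363.73358884 146.26948062]
```

View pics/v2.png

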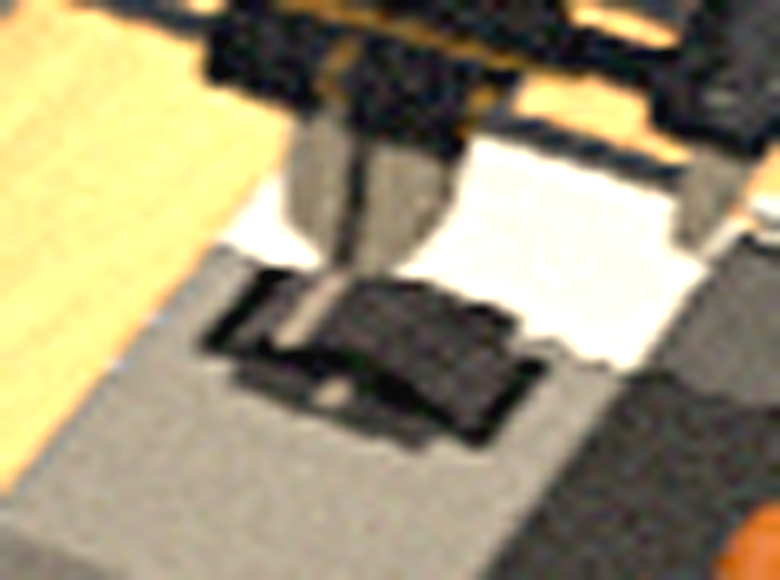

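The crop shows the fingertip ending at about scene (362,143), but the reported TCP projects to (361.5,147). So the tip is either behind the wheel or above it. The depth reading should settle which.

```bash
python3 - <<'E'
from h import *
S,d=get_image("scene"); c=calibration("scene"); V=np.array(c["view"])
def pt(u,v):
    z=d[v,u]; q=np.array([(u-c["cx"])/c["fx"]*z,(v-c["cy"])/c["fy"]*z,z]); return V[:3,:3].T@(q-V[:3,3])
for u in(358,360,362,364,366):
    for v in range(131,148,2): print(u,v,np.round(pt(u,v),3),S[v,u])
s=readout.observe();print(s["position"])
E
```

```text
358 131 [0.525 0.218 0.149] [79 71 57]
358 133 [0.526 0.217 0.142] [79 72 60]
358 135 [0.527 0.217 0.135] [77 66 53]
358 137 [0.528 0.216 0.128] [75 65 51]
358 139 [0.528 0.219 0.118] [77 66 52]
358 141 [0.529 0.217 0.112] [167 154 132]
358 143 [0.517 0.243 0.077] [87 80 72]
358 145 [0.522 0.234 0.078] [78 65 57]
358 147 [0.529 0.222 0.083] [107  94  77]
360 131 [0.532 0.216 0.153] [75 67 51]
360 133 [0.531 0.22  0.143] [84 78 63]
360 135 [0.533 0.217 0.138] [85 75 60]
360 137 [0.533 0.218 0.129] [84 73 59]
360 139 [0.534 0.219 0.122] [68 60 45]
360 141 [0.535 0.217 0.116] [61 55 45]
360 143 [0.525 0.242 0.082] [73 63 51]
360 145 [0.529 0.235 0.082] [88 77 64]
360 147 [0.535 0.224 0.085] [36 32 28]
362 131 [0.548 0.194 0.178] [6 8 8]
362 133 [0.537 0.221 0.145] [32 28 22]
362 135 [0.54  0.217 0.142] [13 15 11]
362 137 [0.539 0.219 0.132] [14 20 18]
362 139 [0.54  0.219 0.124] [43 40 34]
362 141 [0.541 0.22  0.116] [60 53 42]
362 143 [0.544 0.215 0.113] [71 63 52]
362 145 [0.537 0.232 0.088] [28 22 25]
362 147 [0.539 0.229 0.083] [26 23 18]
364 131 [0.555 0.194 0.182] [21 22 16]
364 133 [0.543 0.222 0.147] [80 73 59]
364 135 [0.545 0.219 0.142] [87 76 63]
364 137 [0.545 0.22  0.134] [85 78 63]
364 139 [0.546 0.22  0.127] [81 70 55]
364 141 [0.548 0.219 0.121] [78 72 58]
364 143 [0.531 0.257 0.073] [62 55 46]
364 145 [0.541 0.238 0.085] [30 29 30]
364 147 [0.545 0.229 0.087] [37 28 29]
366 131 [0.561 0.193 0.186] [12  6 15]
366 133 [0.55  0.219 0.153] [77 65 53]
366 135 [0.551 0.219 0.146] [79 74 57]
366 137 [0.55  0.223 0.135] [80 73 61]
366 139 [0.552 0.221 0.129] [79 69 54]
366 141 [0.554 0.219 0.123] [80 72 57]
366 143 [0.535 0.264 0.07 ] [157 147 127]
366 145 [0.546 0.241 0.085] [31 28 29]
366 147 [0.549 0.236 0.083] [36 36 36]
[0.53618961 0.23123432 0.08027841]
```

Depth puts the real tip bottom at z≈0.11, at about (0.540, 0.229), so it is simply still about 25 mm above the wheel. I'll go down further, carefully.

>>> move_arm(series=[[-0.006,0.003,-0.008,0,0,0],[-0.006,0.003,-0.016,0,0,0],[-0.006,0.003,-0.021,0,0,0],[-0.006,0.003,-0.023,0,0,0],[-0.006,0.003,-0.023,0,0,0]])

```text
clock: 4.2
position: [0.5316, 0.2333, 0.0627]
ee_rot: [-2.116, -2.322, 0.001]
force: [-0.0, -0.2, -0.6]
width: 0.004
gripper_force: 0.0
```

>>> move_arm(series=[[0,0,-0.001,0,0,0],[0,0,-0.002,0,0,0],[0,0,-0.003,0,0,0],[0,0,-0.003,0,0,0]])

```text
clock: 4.6
position: [0.5317, 0.2335, 0.0608]
ee_rot: [2.116, 2.323, 0.0]
force: [0.3, -0.3, 0.2]
width: 0.005
gripper_force: 0.0
```

```bash
cat >> h.py <<'E'
def depthcol(us,vs):
    S,d=get_image("scene"); c=calibration("scene"); V=np.array(c["view"])
    for u in us:
        for v in vs:
            z=d[v,u]; q=np.array([(u-c["cx"])/c["fx"]*z,(v-c["cy"])/c["fy"]*z,z]); print(u,v,np.round(V[:3,:3].T@(q-V[:3,3]),3),S[v,u])
    s=readout.observe(); print(s["position"],s["force"])
    return S
E
python3 - <<'E'
from h import *
depthcol((359,361,363),range(139,150))
E
```

```text
359 139 [0.53  0.22  0.119] [78 66 58]
359 140 [0.531 0.219 0.116] [70 63 51]
359 141 [0.531 0.22  0.111] [75 64 55]
359 142 [0.53  0.222 0.105] [61 54 43]
359 143 [0.532 0.22  0.103] [55 49 38]
359 144 [0.531 0.222 0.097] [56 53 42]
359 145 [0.532 0.22  0.095] [50 42 34]
359 146 [0.532 0.223 0.088] [56 52 39]
359 147 [0.533 0.221 0.086] [57 46 46]
359 148 [0.535 0.218 0.085] [47 44 41]
359 149 [0.536 0.216 0.084] [14 15 13]
361 139 [0.536 0.22  0.121] [40 36 28]
361 140 [0.537 0.22  0.118] [44 41 32]
361 141 [0.537 0.22  0.114] [55 48 43]
361 142 [0.537 0.221 0.11 ] [60 53 40]
361 143 [0.538 0.22  0.107] [63 55 41]
361 144 [0.538 0.22  0.102] [70 63 54]
361 145 [0.538 0.223 0.096] [75 65 55]
361 146 [0.539 0.222 0.093] [75 66 55]
361 147 [0.54  0.22  0.091] [59 55 42]
361 148 [0.54  0.22  0.087] [24 25 20]
361 149 [0.541 0.22  0.084] [38 29 30]
363 139 [0.542 0.222 0.123] [87 76 64]
363 140 [0.543 0.22  0.121] [80 71 57]
363 141 [0.542 0.223 0.115] [82 73 58]
363 142 [0.543 0.222 0.112] [79 71 56]
363 143 [0.545 0.22  0.11 ] [79 70 59]
363 144 [0.543 0.224 0.102] [82 69 57]
363 145 [0.546 0.219 0.104] [82 75 59]
363 146 [0.545 0.223 0.096] [79 69 50]
363 147 [0.543 0.227 0.087] [35 31 28]
363 148 [0.543 0.228 0.082] [31 27 27]
363 149 [0.547 0.221 0.085] [44 41 36]
[0.53169421 0.23348128 0.06077813] [-0.45577331  0.02048535  0.14215086]
```

>>> move_arm(series=[[0,0,-0.001,0,0,0],[0,0,-0.002,0,0,0],[0,0,-0.003,0,0,0],[0,0,-0.003,0,0,0]])

```text
clock: 5.05
position: [0.5321, 0.2335, 0.0591]
ee_rot: [2.115, 2.322, 0.001]
force: [-1.2, 0.1, 5.8]
width: 0.011
gripper_force: 3.0
```

Contact at 5.8 N. Stroking +x in small rows.

>>> move_arm(series=[[0.004,0,0,0,0,0],[0.008,0.0005,0,0,0,0],[0.011,0.0007,0,0,0,0],[0.011,0.0007,0,0,0,0]])

```text
clock: 5.45
position: [0.5419, 0.2343, 0.0598]
ee_rot: [2.115, 2.321, 0.005]
force: [-0.1, -0.9, 9.5]
width: 0.007
gripper_force: 4.8
```

>>> move_arm(series=[[0.003,0.0002,0,0,0,0],[0.006,0.0004,0,0,0,0],[0.008,0.0005,0,0,0,0],[0.008,0.0005,0,0,0,0]])

```text
clock: 5.85
position: [0.5477, 0.2347, 0.0597]
ee_rot: [2.115, 2.321, 0.005]
force: [-0.1, -0.8, 8.3]
width: 0.005
gripper_force: 4.2
```

>>> move_arm(series=[[0,0,0.006,0,0,0],[0,0,0.015,0,0,0],[0,0,0.05,0,0,0],[-0.04,0,0.1,0,0,0],[-0.04,0,0.1,0,0,0]])

```text
clock: 6.35
position: [0.5155, 0.2356, 0.1377]
ee_rot: [-2.114, -2.324, -0.007]
force: [0.6, 0.2, 0.3]
width: 0.005
gripper_force: 0.0
```

```bash
python3 - <<'E'
from h import *
S,_=get_image("scene"); T,_=get_image("top")
m=np.hstack([cv2.resize(S[128:172,342:386],(390,290),interpolation=cv2.INTER_CUBIC),cv2.resize(S[228:272,249:293],(390,290),interpolation=cv2.INTER_CUBIC)])
m=cv2.convertScaleAbs(m,alpha=1.5); save("v3",m)
E
```

```text
(no output)
```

View pics/v3.png

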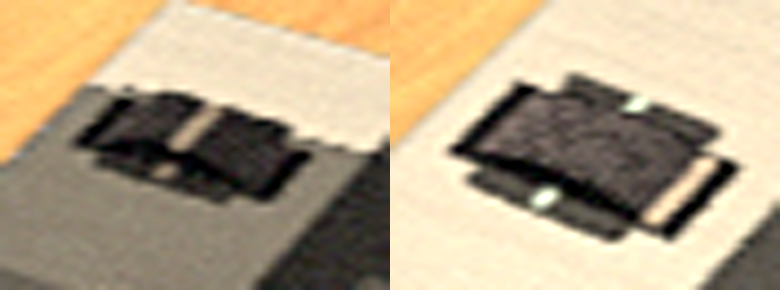

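The left wheel's line is now at crop (197,128). The wheel top projects to (197,124), so the line is in line with the tick and wheel a is done. Moving to the right wheel.

>>> move_arm(series=[[0.024,-0.58,0,0,0,0],[0.024,-0.58,0,0,0,0],[0.024,-0.58,0,0,0,0],[0.024,-0.58,0,0,0,0],[0.024,-0.58,0,0,0,0]])

```text
clock: 6.95
position: [0.5258, -0.0177, 0.1326]
ee_rot: [-2.115, -2.322, 0.002]
force: [0.8, 0.1, 0.0]
width: 0.005
gripper_force: 0.0
```

>>> move_arm(series=[[0.01,-0.24,0,0,0,0],[0.01,-0.24,0,0,0,0],[0.01,-0.24,0,0,0,0],[0.01,-0.24,-0.03,0,0,0],[0.01,-0.24,-0.04,0,0,0]])

```text
clock: 7.45
position: [0.5317, -0.2015, 0.1012]
ee_rot: [-2.124, -2.314, 0.006]
force: [0.6, 0.2, 0.0]
width: 0.009
gripper_force: 0.0
```

>>> move_arm(series=[[0,0,0,0,0,0],[0,0,0,0,0,0]])

```text
clock: 7.65
position: [0.5337, -0.1941, 0.1029]
ee_rot: [-2.113, -2.323, 0.001]
force: [-0.8, 0.7, 0.3]
width: 0.006
gripper_force: 0.0
```

```bash
python3 - <<'E'
from h import *
p=readout.observe()["position"]; u,v=proj("scene",p+[0.003,0,.027]).astype(int); print(u,v,proj("scene",[.529,-.202,.086]))
depthcol((u-3,u,u+3),range(v-7,v+4,2))
E
```

```text
273 237 [270.87106933 248.0873467 ]
270 230 [ 0.558 -0.22   0.218] [16 12 13]
270 232 [ 0.562 -0.225  0.219] [14 19  8]
270 234 [ 0.564 -0.228  0.217] [24 18 25]
270 236 [ 0.565 -0.23   0.212] [ 8  7 11]
270 238 [ 0.564 -0.23   0.203] [ 8 12 15]
270 240 [ 0.535 -0.205  0.134] [39 33 25]
273 230 [ 0.563 -0.217  0.217] [19 17 20]
273 232 [ 0.568 -0.222  0.221] [40 30 17]
273 234 [ 0.567 -0.223  0.213] [75 54 25]
273 236 [ 0.57  -0.226  0.212] [80 54 15]
273 238 [ 0.567 -0.224  0.198] [40 34 35]
273 240 [ 0.545 -0.205  0.144] [98 90 70]
276 230 [ 0.574 -0.218  0.229] [16  9 16]
276 232 [ 0.568 -0.213  0.209] [51 34 16]
276 234 [ 0.573 -0.219  0.213] [45 44 41]
276 236 [ 0.575 -0.222  0.211] [47 43 42]
276 238 [ 0.552 -0.201  0.153] [83 72 58]
276 240 [ 0.551 -0.201  0.144] [84 75 61]
[ 0.53413212 -0.19391492  0.10340055] [1.24483464 0.29147752 0.03236596]
```

>>> move_arm(series=[[0,-0.008,-0.015,0,0,0],[0,-0.008,-0.03,0,0,0],[0,-0.008,-0.043,0,0,0],[0,-0.008,-0.043,0,0,0],[0,-0.008,-0.043,0,0,0]])

```text
clock: 8.2
position: [0.5335, -0.2012, 0.0709]
ee_rot: [-2.115, -2.322, 0.001]
force: [-0.8, 0.1, -0.7]
width: 0.006
gripper_force: 0.0
```

```bash
python3 - <<'E'
from h import *
S=depthcol((268,270,272,274,276),range(241,251,2))
save("v4",cv2.convertScaleAbs(cv2.resize(S[220:275,240:305],(650,550),interpolation=cv2.INTER_CUBIC),alpha=1.4))
E
```

```text
268 241 [ 0.557 -0.231  0.186] [23 21 20]
268 243 [ 0.562 -0.236  0.19 ] [19 23 21]
268 245 [ 0.561 -0.237  0.181] [27 24 20]
268 247 [ 0.559 -0.236  0.17 ] [42 32 27]
268 249 [ 0.532 -0.214  0.102] [81 70 57]
270 241 [ 0.561 -0.229  0.187] [22 18 22]
270 243 [ 0.564 -0.233  0.188] [21 18 24]
270 245 [ 0.566 -0.236  0.185] [20 15 16]
270 247 [ 0.565 -0.236  0.176] [16 21 17]
270 249 [ 0.538 -0.213  0.107] [54 45 37]
272 241 [ 0.565 -0.227  0.187] [19 22 18]
272 243 [ 0.567 -0.23   0.185] [36 29 16]
272 245 [ 0.568 -0.232  0.181] [92 61 20]
272 247 [ 0.568 -0.233  0.175] [31 23  9]
272 249 [ 0.544 -0.213  0.112] [85 77 64]
274 241 [ 0.566 -0.222  0.182] [50 37 17]
274 243 [ 0.568 -0.225  0.18 ] [70 54 30]
274 245 [ 0.571 -0.229  0.18 ] [43 38 41]
274 247 [ 0.552 -0.212  0.128] [88 76 58]
274 249 [ 0.551 -0.213  0.12 ] [93 85 66]
276 241 [ 0.567 -0.217  0.176] [14  7  0]
276 243 [ 0.563 -0.215  0.161] [43 40 31]
276 245 [ 0.576 -0.228  0.182] [49 48 45]
276 247 [ 0.577 -0.23   0.178] [47 46 39]
276 249 [ 0.542 -0.198  0.088] [61 59 45]
[ 0.53383306 -0.2013435   0.0712778 ] [0.70961758 0.24313956 0.08678038]
```

View pics/v4.png

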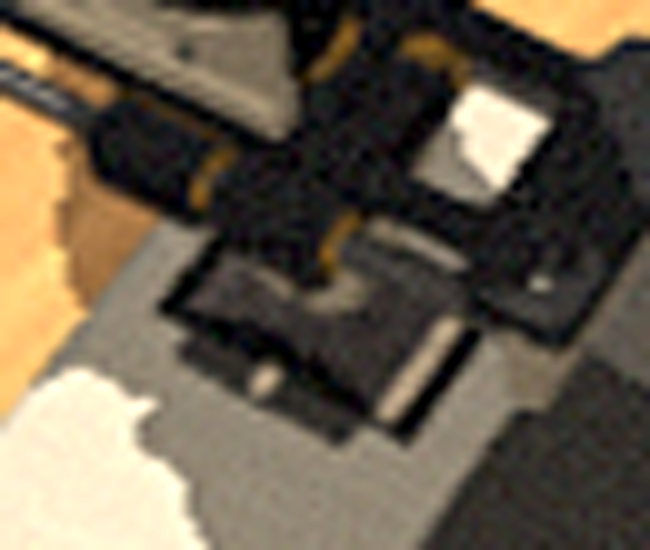

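The crop shows the tip just above the wheel's middle at about (320,290). The line is still at the bun end, around (420,370). Lowering to contact.

>>> move_arm(series=[[0,0.001,-0.006,0,0,0],[0,0.001,-0.012,0,0,0],[0,0.001,-0.015,0,0,0],[0,0.001,-0.015,0,0,0]])

```text
clock: 8.65
position: [0.5341, -0.2005, 0.06]
ee_rot: [2.115, 2.323, 0.001]
force: [-0.5, -0.7, -0.1]
width: 0.004
gripper_force: 0.0
```

>>> move_arm(series=[[0,0,-0.001,0,0,0],[0,0,-0.002,0,0,0],[0,0,-0.002,0,0,0]])

```text
clock: 8.95
position: [0.5352, -0.2005, 0.0596]
ee_rot: [2.114, 2.321, 0.003]
force: [-0.3, 1.8, 10.5]
width: 0.003
gripper_force: 5.0
```

>>> move_arm(series=[[-0.004,0,0.0004,0,0,0],[-0.008,-0.0005,0.0006,0,0,0],[-0.013,-0.001,0.0006,0,0,0],[-0.018,-0.0012,0.0004,0,0,0],[-0.022,-0.0015,0,0,0,0]])

```text
clock: 9.45
position: [0.5172, -0.2019, 0.0588]
ee_rot: [2.115, 2.322, 0.0]
force: [-1.4, 1.1, 3.3]
width: 0.0
gripper_force: 1.4
```

>>> move_arm(series=[[-0.001,0,0,0,0,0],[-0.001,0,0,0,0,0]])

```text
clock: 9.65
position: [0.5165, -0.2019, 0.0586]
ee_rot: [2.116, 2.322, 0.0]
force: [-0.4, 0.6, 3.9]
width: 0.006
gripper_force: 2.0
```

```bash
python3 - <<'E'
from h import *
s=readout.observe(); print(s["position"],s["force"]); S,_=get_image("scene")
save("v5",cv2.convertScaleAbs(cv2.resize(S[220:275,240:305],(650,550),interpolation=cv2.INTER_CUBIC),alpha=1.4))
E
```

```text
[ 0.51653208 -0.20192085  0.05859132] [-0.41424038  0.59683869  3.90814983]
```

View pics/v5.png

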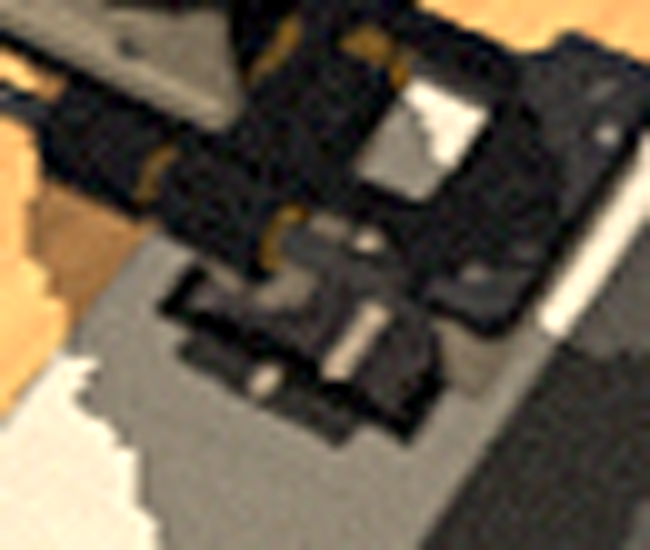

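The line is now at about (355,340), one click on. Lift, go back and repeat the stroke.

>>> move_arm(series=[[0,0,0.012,0,0,0],[0.012,0.001,0.016,0,0,0],[0.024,0.0015,0.014,0,0,0],[0.024,0.0015,0.006,0,0,0],[0.024,0.0015,0.003,0,0,0]])

```text
clock: 10.2
position: [0.5344, -0.2003, 0.0597]
ee_rot: [-2.114, -2.322, 0.001]
force: [0.9, 0.7, 8.0]
width: 0.002
gripper_force: 4.6
```

>>> move_arm(series=[[0,0,-0.0015,0,0,0],[0,0,-0.0025,0,0,0],[0,0,-0.0025,0,0,0]])

```text
clock: 10.5
position: [0.5356, -0.2003, 0.0596]
ee_rot: [2.114, 2.322, 0.003]
force: [0.5, 1.8, 9.9]
width: 0.004
gripper_force: 5.2
```

>>> move_arm(series=[[-0.004,0,0.0004,0,0,0],[-0.008,-0.0005,0.0006,0,0,0],[-0.013,-0.001,0.0006,0,0,0],[-0.018,-0.0012,0.0004,0,0,0],[-0.022,-0.0015,0,0,0,0]])

```text
clock: 11.0
position: [0.5175, -0.2016, 0.0589]
ee_rot: [-2.115, -2.322, -0.0]
force: [-1.1, 1.2, 3.3]
width: 0.004
gripper_force: 1.7
```

>>> move_arm(series=[[-0.001,0,0,0,0,0],[-0.001,0,0,0,0,0],[-0.001,0,0.012,0,0,0],[-0.001,0,0.05,0,0,0],[-0.06,0,0.1,0,0,0]])

```text
clock: 11.5
position: [0.4824, -0.2013, 0.1293]
ee_rot: [2.111, 2.325, -0.0]
force: [-0.6, 0.3, 1.0]
width: 0.005
gripper_force: 0.0
```

>>> move_arm(series=[[-0.03,0,0.06,0,0,0],[-0.08,0.06,0.1,0,0,0],[-0.12,0.12,0.15,0,0,0],[-0.12,0.18,0.15,0,0,0],[-0.12,0.18,0.15,0,0,0]])

```text
clock: 12.0
position: [0.3885, -0.0638, 0.2431]
ee_rot: [2.112, 2.324, 0.005]
force: [0.3, 0.4, -0.5]
width: 0.007
gripper_force: 0.0
```

```bash
python3 - <<'E'
from h import *
S,_=get_image("scene"); T,_=get_image("top"); np.savez("end.npz",S=S,T=T)
c=lambda im,u,v:cv2.resize(im[v-22:v+22,u-22:u+22],(260,240),interpolation=cv2.INTER_CUBIC)
a=np.hstack([c(S,364,150),c(S,271,250),c(T,391,204)]); b=cv2.resize(T,(512,320)); b=np.hstack([b,np.zeros((320,268,3),np.uint8)])
save("v6",np.vstack([cv2.convertScaleAbs(a,alpha=1.3),b])); s=readout.observe(); print(s["position"],s["force"],s["clock"])
E
```

```text
[ 0.38914706 -0.06419649  0.24252889] [-0.32545769  0.02370174  0.67957619] 12.1
```

View pics/v6.png

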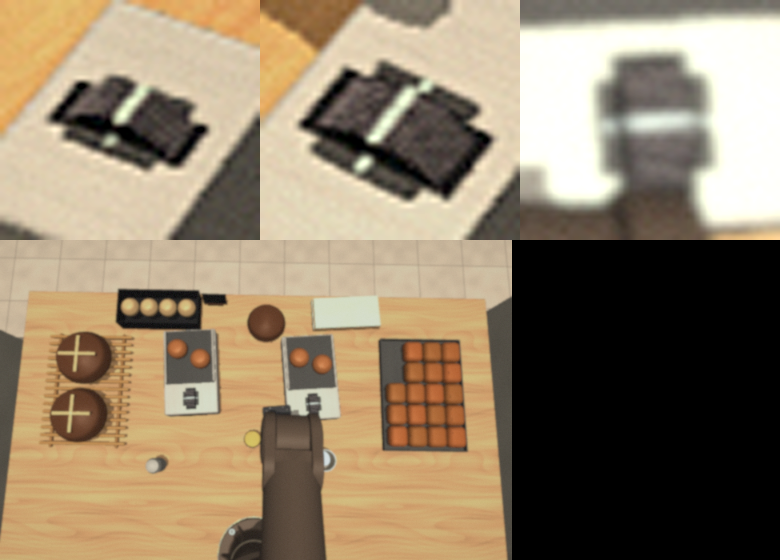

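The final view shows both white lines level with their ticks (crops at (130,103), (400,105) and (655,122)), and everything else where it was. The arm is clear at z≈0.24, so I'm handing in.

```bash
python3 -c "
from h import *
print(ticket.sign_off())"
```

```text
the job is handed in; nothing more can be done
None
```

Both thumbwheels are at their middle setting with their white lines level with the ticks, nothing else looked moved in the last picture, and the job is handed in at about 12 s on the robot clock.

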